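# Hold a dye cell in the inspection lamp's light

### The arm

A 6-joint arm with a two-finger parallel gripper is mounted at the origin on the work surface. World frame = base frame: x ahead of the robot, y to its left, z up, the work surface at z = 0. Lengths are in m, angles in rad, forces in N, time in s.
With the tool pointing down it reaches from about 0.425 to 0.95 m from the base axis. Payload 3.5 kg.
Tool frame: the origin (TCP) lies midway between the tips of the shut fingers; the grasp point (between the pads) lies 19 mm behind it; z points along the fingers, y is the line along which they close (so a half turn about z gives the same grasp; the last joint's range is limited). The gripper opens to 85 mm and grips with 20 to 120 N. Pads are 22 mm wide; open, the fingers measure 114 mm over their backs; the gripper's body (76 mm by 85 mm) begins 54 mm behind the grasp point. The pads swing forward as they close: fully open they stand 13 mm farther back than shut.
Start: joints at [1.07, 0.286, 1.577, -0, 1.279, -0.15], TCP at [0.232, 0.634, 0.196] pointing down, gripper open.
Joint ranges: [-2.77, 2.77], [-0.9, 2.22], [0.21, 2.48], [-1.53, 4.67], [0.24, 2.81], [-2.84, 2.84]. Speed limits (rad/s): [2.79, 2.79, 3.14, 3.14, 3.14, 3.14].

### API

Orientations are given as a unit quaternion [x, y, z, w].
In Python, from plant import ctrl gives the robot as it stands.
- The arm moves only by the tool send_rows, never from a script. Its argument "series" is a list that holds one entry, the list of rows, each a list of 7 numbers: the shift along the tool's x, y, z in cm, then the turn, a rotation vector about the tool's x, y, z in rad, then the opening, from -1 (shut) to 1 (fully open). In form: [[[x, y, z, rx, ry, rz, jaw], ...]]. A call has 1 to 10 rows; each row shifts and turns the commanded pose from where the row before left it, along the tool's axes as they then stand; what a row does not reach is not made up. A row lasts 1/8 s, in which the tool goes at most 62.5 mm and 10.7 degrees, less where a joint would pass 70% of its speed; a pose out of reach is approached as far as the arm can. A call is refused whole if a number of a shift passes 6.25 or a number of a turn 0.188, either way. A call with a gripper value outside its range is refused whole. The fingers move at their own pace and stop on an object; "force" is the grip in N (left out, the last holds). Time passes only in rows, so rows that do not move let the fingers close. It gives the time, the measured TCP pose, the force, the opening and the grip force at its end, in the units of the state.
- ctrl.get_state(): the state, without advancing time (a new reading comes with each control period).
- ctrl.read_camera(name): name is "side" or "top"; returns a dict with "img" (384x512x3 uint8, red, green, blue), "fx", "fy", "cx", "cy" (pixels), "R" (3x3) and "t" (3): a world point X has camera coordinates R X + t. Camera axes: x right, y down, z forward; pixel columns grow to the right and rows downward; lengths in m; the calibration is good to about 2 mm. A picture is of the moment at which its call begins. There is no depth.
- ctrl.sign_off(): hands the job in; it is judged then, once.
The state is a dict: "time": time; "qpos": joint angles; "dq": joint speeds; "joint_efforts": joint torques, N m; "eef_pos": TCP position; "tcp_rot": TCP orientation; "contact_force": force on the tool from outside, world axes, zero at the start; "wrist_torque": the same for the moment, N m; "opening": opening from 0.0 (shut) to 1.0 (fully open); "finger_force": force on a finger pad.
Only numpy, scipy, OpenCV 4.12 (cv2) and the standard library are available. Lean on these libraries where they do the work, as an engineer would, in place of code of your own. Each camera call takes 0.05 s, during which the arm holds its last target. There are 200 camera calls.

### The job

Check the long glass dye cell for lint and scratches: first turn the lamp's rotary switch clockwise until it clicks over to on, then lift the long cell out of the rack, fingers only on its two frosted sides and never on the clear windows at its ends. Hold it upright and still in the light path about midway between lens and screen, at the height of the lens, squarely so that the light goes in at one clear window and out at the other, and finish while still holding it there. Keep the glass from touching the lamp or the screen, and leave the two short cells, the thread cone and the pattern weight alone.

Things in the scene. Friction and masses are not known exactly. Their poses are not given: they have to be found in the camera images.
- long_cell: The cell to inspect: open, empty, upright glass cell, 22.5 mm long (x) x 12.5 mm wide (y) x 45 mm high, 24 g. The long sides (facing +y and -y, 12.5 mm apart) are frosted, whitish: grip only these. The narrow ends (facing +x and -x) are clear windows; light passes along x. Origin: centre of underside, at the start 8 mm above the table in a slot of the rack; 27 mm of it stands above the rack.
- long_cell_mid (a point): Centre of the long cell's light passage, on its centre line 22 mm above its underside, between the two windows; axes as the cell's.
- long_cell_windows: The two clear windows at the +x and -x ends of the long cell (part of the cell, 9.5 mm wide each). Origin and axes as the cell's.
- rack: White plastic rack, fixed, 152 mm (x) x 44 mm (y) x 26 mm high, with three alike slots in a row along x, 46 mm apart, the middle one at its centre; each slot is 24.5 mm (x) by 14.5 mm (y), 18 mm deep. The cells stand in it end to end, with free space beside their frosted sides. Origin: centre of its underside.
- lamp: Fixed aluminium rail (40 mm wide, 20 mm high, y = -130 to 240 mm) with a grey lamp at its +y end and a screen at its -y end. Lamp housing 90 mm (x) x 110 mm (y), y = 120 to 230 mm, top 175 mm above the table. Origin: on the table under the middle of the gap between lens and screen; +y points along the rail towards the lamp.
- lens_mouth (a point): Centre of the mouth of the black lens tube (42 mm across, sticking 40 mm out of the lamp housing), 130 mm above the table, 80 mm from the middle of the gap. The light leaves it level towards the screen.
- screen_mid (a point): Centre of the lamp-side face of the screen, 130 mm above the table: a white opal plate in a black frame 94 mm square, 10 mm thick, upright and square to the light; top edge 175 mm above the table.
- light_mid (a point): Point on the light axis midway between lens and screen, 130 mm above the table; axes as the lamp's: the light runs level along -y, x is across the light, z up.
- switch (a joint): Black bar knob on top of the lamp housing. 0 rad = off (start), 1.05 rad (60 degrees) = on; grows as it turns clockwise seen from above. A detent (peak about 0.1 N m, crest at 0.52 rad) holds it in either position; past the crest it snaps to on. End stop at 1.13 rad.
- switch_grip (a point): On the switch's axis, halfway up its grip bar; x along the bar towards its white pointer line, z up. Bar 34 mm long (x), 10 mm wide (y); its top is 9 mm above this point, the 38 mm disc it stands on 10 mm below, the housing's top 15 mm below. Pointer off: 30 degrees counter-clockwise (from above) of the light's direction; on: 30 degrees clockwise of it.
- short_cell_a: Bystander in the rack: short glass cell, 12.5 x 12.5 x 45 mm, loose in its slot. Origin: centre of its underside.
- short_cell_b: Bystander in the rack: a second short glass cell like the first. Origin: centre of its underside.
- thread_cone: Bystander: cone of yellow thread, 62 mm across the foot, 120 mm tall, standing. Origin: centre of its underside.
- pattern_weight: Bystander: dark steel pattern weight, a disc 70 mm across with a small knob, 40 mm tall. Origin: centre of its underside.
Not all that is in view belongs to the job. Of the things that look like the rack, take the one that is nearest to the robot's base at the start.

How it is judged:
By the outcome, as a careful person would: the job done as asked, in the order asked, and still so for the second after the job is handed in, while the arm keeps its last pose, push and grip.
It also fails if it takes over 53 s, if anything falls off the work surface, if the arm or the gripper's body presses on something with over 40 N, if the wrist force passes 120 N, or if a joint passes its speed limit or range.

## Working session

There is one attempt and no reset: what is moved stays moved. The work goes in short steps, Python scripts to look and compute and a tool call to move; the robot and the scene stay as the last step left them, time stands still between calls to the robot, and variables do not carry over. Pictures are saved under pics/ and viewed, at most 10 in all, crops included, and the job is handed in when it is done.

Besides the shell and the picture viewer there is one more tool, called after "Emit:" by a JSON object that holds its "fn" and its "kwargs", one argument or row to a line. send_rows: Moves the arm, as the interface text tells. Its arguments: {"type":"object","properties":{"series":{"type":"array"},"force":{"type":"number"}},"required":["series"]}

```bash
mkdir -p pics
python3 - <<'E'
from plant import ctrl
import cv2
for n in("side","top"):
    c=ctrl.read_camera(n); cv2.imwrite(f"pics/{n}0.png",c["img"][:,:,::-1]); print(n,c["fx"],c["cx"],c["cy"],c["R"],c["t"])
s=ctrl.get_state(); print({k:s[k] for k in("time","eef_pos","tcp_rot","opening")})
E
```

```text
side 444.2066816125597 252.0947901206775 191.81218229358387 [[-0.80382604 -0.59478238  0.00987981]
 [-0.46808211  0.62217151 -0.62753625]
 [ 0.36710057 -0.50905454 -0.77852466]] [0.34912316 0.48392498 1.06721728]
top 375.52530464901633 257.39809498873393 191.51475780460336 [[-0.02870829 -0.99948735 -0.01417263]
 [-0.9886973   0.0304799  -0.14679448]
 [ 0.14715121  0.00979823 -0.98906548]] [-0.17822976  0.62318592  1.18947203]
{'time': 0.1, 'eef_pos': array([0.23161594, 0.63329885, 0.19438399]), 'tcp_rot': array([ 1.74505492e-01,  9.84655612e-01, -1.02342852e-03, -3.33969760e-04]), 'opening': 0.999224566686358}
```

View pics/top0.png

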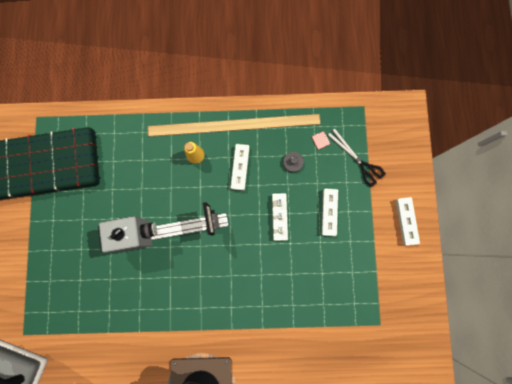

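View pics/side0.png

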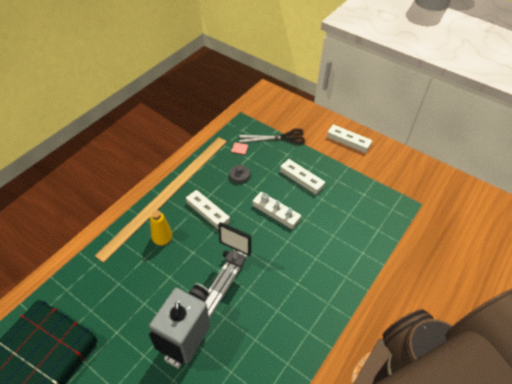

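Rack-like things in the top view are at (240,167), (280,217), (330,212) and (408,222). The one nearest the base, which sits at about (201,388), is (280,217), and it also holds cells. I'll check it in a close crop, with the lamp beside it.

Run:
```python
import cv2,numpy as np
t=cv2.imread("pics/top0.png");s=cv2.imread("pics/side0.png")
def c(i,x,y,w,h,k): return cv2.resize(i[y:y+h,x:x+w],(w*k,h*k),interpolation=cv2.INTER_CUBIC)
a=np.hstack([c(t,265,188,30,56,10)[:,:],c(s,245,184,62,56,8).copy()[:448] if 0 else cv2.copyMakeBorder(c(s,246,186,60,46,8),0,560-368,0,0,cv2.BORDER_CONSTANT)])
cv2.imwrite("pics/crop1.png",a)
b=np.vstack([c(t,95,200,140,56,5),cv2.copyMakeBorder(c(s,140,215,120,60,5)[:,:],0,0,0,100,cv2.BORDER_CONSTANT)])
cv2.imwrite("pics/crop2.png",b); print(a.shape,b.shape)
```

```text
(560, 780, 3) (580, 700, 3)
```

View pics/crop1.png

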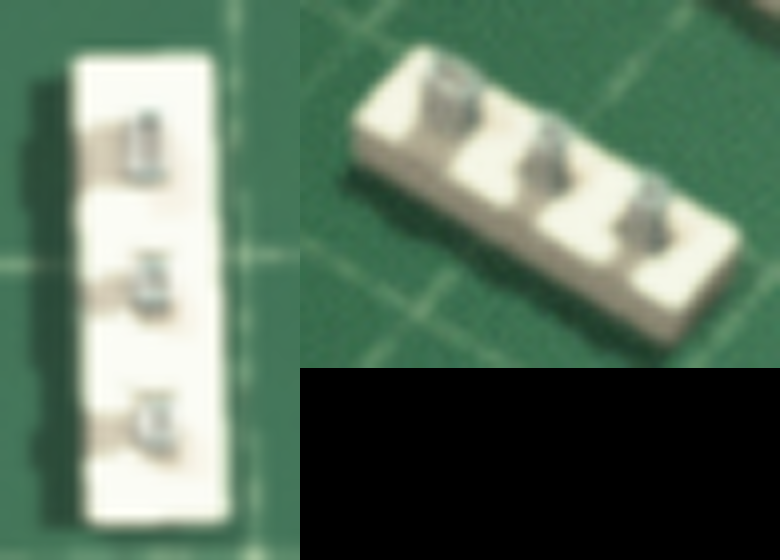

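View pics/crop2.png

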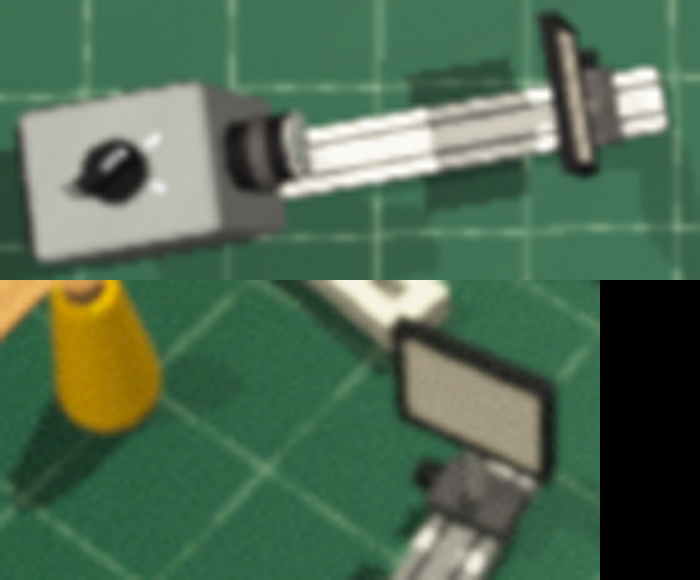

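The chosen rack holds a longer cell at its far end, about (279,203) in top and (262,196) in side. The two short cells are nearer the robot, at about (280,217) and (280,230). The lamp housing top is centred near (119,234), with the knob at about (118,234).

```bash
cat > h.py <<'E'
import cv2,numpy as np
from plant import ctrl
def cam(n):
    c=ctrl.read_camera(n);c["K"]=np.array([[c["fx"],0,c["cx"]],[0,c["fy"],c["cy"]],[0,0,1]]);return c
def plane(c,uv,z):
    uv=np.atleast_2d(np.asarray(uv,float)); d=np.c_[(uv[:,0]-c["cx"])/c["fx"],(uv[:,1]-c["cy"])/c["fy"],np.ones(len(uv))]@c["R"]
    o=-c["R"].T@c["t"]; return (o+d*((z-o[2])/d[:,2])[:,None])[:,:2]
def proj(c,X):
    p=(np.atleast_2d(X)@c["R"].T+c["t"])@c["K"].T; return p[:,:2]/p[:,2:]
def tri(cs,uvs):
    P=[c["K"]@np.c_[c["R"],c["t"]] for c in cs]
    X=cv2.triangulatePoints(P[0],P[1],np.float64(uvs[0]).reshape(2,1),np.float64(uvs[1]).reshape(2,1)).ravel();return X[:3]/X[3]
def blob(m,roi):
    x,y,w,h=roi;z=np.zeros_like(m);z[y:y+h,x:x+w]=m[y:y+h,x:x+w]
    cn,_=cv2.findContours(z,cv2.RETR_EXTERNAL,cv2.CHAIN_APPROX_NONE);return max(cn,key=cv2.contourArea)[:,0]
def rect(c,k,z):
    p=plane(c,k,z); r=cv2.minAreaRect((p*1000).astype(np.float32)); return r, cv2.boxPoints(r)
E
python3 - <<'E'
from h import *
T,S=cam("top"),cam("side")
for c,n in((T,"top"),(S,"side")): print(n,"pos",-c["R"].T@c["t"])
g=[c["img"].astype(int) for c in(T,S)]
# rack top: bright white
for c,i,roi in((T,g[0],(265,188,30,56)),(S,g[1],(246,186,60,46))):
    m=((i.min(2)>(185 if c is T else 175))*255).astype(np.uint8)
    m=cv2.morphologyEx(m,cv2.MORPH_CLOSE,np.ones((9,9)))
    print("rack",rect(c,blob(m,roi),.026)[0])
# housing top
i=g[0]; sat=i.max(2)-i.min(2)
print("px house",i[240,108],i[240,135],i[240,145],i[225,105])
for th in(130,145,155):
    m=((i.min(2)>th)&(sat<40)).astype(np.uint8)*255
    m=cv2.morphologyEx(m,cv2.MORPH_OPEN,np.ones((3,3)));m[:,140:]=0
    print("housing",th,rect(T,cv2.convexHull(blob(m,(95,210,50,45)))[:,0],.175)[0])
# knob dark
m=(i.max(2)<80).astype(np.uint8)*255
k=blob(m,(100,220,40,30));M=cv2.moments(k);u=(M["m10"]/M["m00"],M["m01"]/M["m00"]);print("knob px",u,cv2.contourArea(k),plane(T,u,.182))
# rail (white) on z=.02
m=((i.min(2)>150)&(sat<40)).astype(np.uint8)*255
m=cv2.morphologyEx(m,cv2.MORPH_CLOSE,np.ones((5,5)))
k=blob(m,(156,210,52,30));print("rail",rect(T,k,.02)[0])
# opal plate in side
j=g[1];m=((j.min(2)>110)&(j.max(2)-j.min(2)<60)).astype(np.uint8)*255
k=blob(m,(216,222,36,36)); q=cv2.boxPoints(cv2.minAreaRect(k)); print("screen blob",cv2.contourArea(k),cv2.approxPolyDP(cv2.convexHull(k),3,True)[:,0].tolist())
E
```

```text
top pos [ 0.43599331 -0.20878775  1.26541999]
side pos [0.11537484 0.44983977 1.13108617]
rack ((535.45751953125, -267.5741882324219), (43.60723114013672, 149.7599334716797), 89.7504653930664)
rack ((538.6024169921875, -267.248046875), (45.02518081665039, 151.25047302246094), 89.58076477050781)
px house [186 187 176] [189 189 179] [97 96 91] [189 189 180]
housing 130 ((486.65069580078125, 208.70108032226562), (86.86933135986328, 106.9389877319336), 8.64864444732666)
housing 145 ((486.9600524902344, 208.55618286132812), (85.30399322509766, 104.62303924560547), 8.602561950683594)
housing 155 ((487.37322998046875, 208.75779724121094), (83.41153717041016, 102.64558410644531), 8.228316307067871)
knob px (117.21739130434783, 234.73291925465838) 80.5 [[0.48372002 0.2095734 ]]
rail ((508.7303771972656, 63.233673095703125), (43.68619155883789, 167.491455078125), 8.623769760131836)
screen blob 281.5 [[222, 228], [246, 239], [246, 251], [224, 241]]
```

```bash
cat >> h.py <<'E'
import math
a=math.radians(8.65); LX=np.array([math.cos(a),math.sin(a)]);LY=np.array([-math.sin(a),math.cos(a)])
H=np.array([.4868,.2086]); MID=H-.175*LY
def togo(x,y,z,psi):
    """remaining shift (cm, tool axes now) and rotvec to TCP goal, tool down, closing axis at psi deg"""
    from scipy.spatial.transform import Rotation as Ro
    s=ctrl.get_state(); R=Ro.from_quat(s["tcp_rot"]); p=math.radians(psi)
    G=Ro.from_matrix(np.array([[-math.sin(p),math.cos(p),0],[math.cos(p),math.sin(p),0],[0,0,-1]]))
    print("t",round(s["time"],2),"shift cm",(R.inv().apply(np.array([x,y,z])-s["eef_pos"])*100).round(2),"rot",(R.inv()*G).as_rotvec().round(3),"dist",np.round(s["eef_pos"],4),"F",np.round(s["contact_force"],1),"M",np.round(s["wrist_torque"],2),"op",round(s["opening"],3),"ff",s["finger_force"])
E
python3 - <<'E'
from h import *
T,S=cam("top"),cam("side"); P=lambda v,z:np.r_[v,z]
print("MID",MID)
sc=MID-.08*LY; le=MID+.08*LY
for n,v,z in(("screen",sc,.13),("lens",le,.13),("switch disc",H,.18),("rail-end",MID-.13*LY,.02)):
    print(n,P(v,z).round(4),"top",proj(T,P(v,z)).round(1),"side",proj(S,P(v,z)).round(1))
hs=[P(H+sx*.045*LX+sy*.055*LY,.175) for sx in(-1,1) for sy in(-1,1)]
print("house side corners",proj(S,np.array(hs)).round(1).tolist())
for c,roi in((T,(103,220,30,28)),(S,(160,290,40,34))):
  i=c["img"].astype(int)
  for th in(70,90,110,130):
    m=(i.min(2)<th).astype(np.uint8)*255; k=blob(m,roi); h=cv2.convexHull(k)
    M=cv2.moments(h);print(th,"ctr",(round(M["m10"]/M["m00"],2),round(M["m01"]/M["m00"],2)),"area",cv2.contourArea(h),cv2.boundingRect(k), "plane",plane(c,(M["m10"]/M["m00"],M["m01"]/M["m00"]),.18).round(4))
togo(*(.487),.2086,.26,38.65) if 0 else togo(.487,.2086,.26,38.65)
a=cv2.resize(S["img"][280:350,140:220,::-1],None,fx=5,fy=5,interpolation=cv2.INTER_CUBIC);b=cv2.resize(T["img"][210:255,95:150,::-1],None,fx=7,fy=7,interpolation=cv2.INTER_CUBIC)
# overlay predicted switch (on H): bar ends at z .199 and disc circle at .18
for im,c,o,k in((a,S,(140,280),5),(b,T,(95,210),7)):
    th=np.linspace(0,6.28,40);ci=np.c_[H[0]+.019*np.cos(th),H[1]+.019*np.sin(th),0*th+.18]
    cv2.polylines(im,[((proj(c,ci)-o+.5)*k).astype(np.int32)],True,(0,0,255),1)
    p=math.radians(-51.35);e=np.array([[H[0]+s*.017*math.cos(p),H[1]+s*.017*math.sin(p),.199] for s in(-1,1)])
    cv2.polylines(im,[((proj(c,e)-o+.5)*k).astype(np.int32)],False,(0,255,0),1)
    cv2.polylines(im,[((proj(c,np.array(hs)[[0,1,3,2]])-o+.5)*k).astype(np.int32)],True,(255,0,0),1)
h=max(a.shape[0],b.shape[0]);pad=lambda i:cv2.copyMakeBorder(i,0,h-i.shape[0],0,0,cv2.BORDER_CONSTANT)
cv2.imwrite("pics/knob.png",np.hstack([pad(a),pad(b)]))
E
```

```text
MID [0.51311967 0.03559054]
screen [ 0.5252 -0.0435  0.13  ] top [[207.3 219.1]] side [[234.8 240.5]]
lens [0.5011 0.1147 0.13  ] top [[155.2 228.6]] side [[203.  289.1]]
switch disc [0.4868 0.2086 0.18  ] top [[117.8 233.7]] side [[179.  313.1]]
rail-end [ 0.5327 -0.0929  0.02  ] top [[227.  218.8]] side [[244.  248.2]]
house side corners [[209.0, 302.7], [182.5, 344.7], [176.3, 285.9], [148.4, 325.7]]
70 ctr (117.13, 234.02) area 102.0 (111, 229, 13, 11) plane [[0.4859 0.2107]]
90 ctr (116.88, 234.1) area 119.0 (110, 228, 14, 13) plane [[0.4857 0.2114]]
110 ctr (117.0, 234.24) area 132.5 (109, 228, 16, 13) plane [[0.4852 0.211 ]]
130 ctr (116.84, 234.13) area 144.5 (109, 228, 16, 13) plane [[0.4856 0.2115]]
70 ctr (177.49, 313.29) area 179.5 (170, 305, 16, 17) plane [[0.4892 0.211 ]]
90 ctr (177.48, 313.12) area 199.5 (170, 304, 16, 18) plane [[0.4895 0.2107]]
110 ctr (177.35, 313.46) area 236.0 (169, 303, 18, 21) plane [[0.4892 0.2115]]
130 ctr (177.3, 313.23) area 266.0 (169, 303, 18, 21) plane [[0.4896 0.2112]]
t 0.3 shift cm [-38.57 -31.15  -6.46] rot [-0.001  0.     0.545] dist [0.2318 0.6337 0.1951] F [-0.2  1.  -0.5] M [ 0.02  0.03 -0.04] op 1.0 ff 0.0
```

View pics/knob.png

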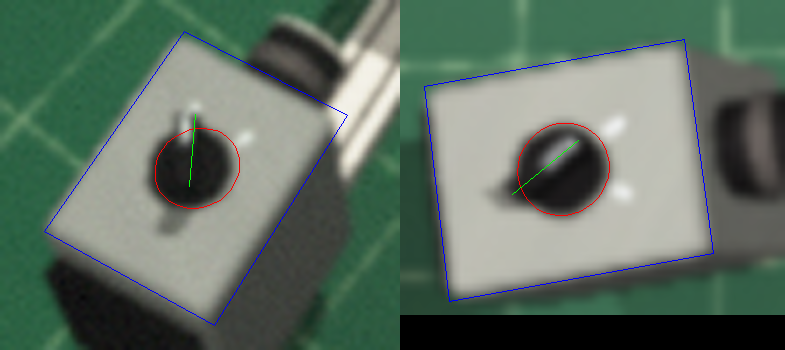

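The predicted housing outline fits both views, and the knob lies within 1–2 mm of the housing centre. The pointer is in the off direction. Starting the move.

Emit:
{"fn": "send_rows", "kwargs": {
  "series": [
    [[0,0,-3.5,0,0,0,1],[0,0,-3.5,0,0,0,1],[0,0,0,0,0,0.18,1],[0,0,0,0,0,0.18,1],[0,0,0,0,0,0.185,1],[0,0,0,0,0,0,1]]
  ],
  "force": 30
}}

```text
time: 1.05
eef_pos: [0.2319, 0.6338, 0.2655]
tcp_rot: [0.432, 0.902, -0.0, -0.0]
contact_force: [0.1, -0.4, 0.0]
opening: 0.997
finger_force: 0.0
```

```bash
python3 -c "
from h import *
togo(.488,.2095,.25,38.65)"
```

```text
t 1.05 shift cm [-49.12  -6.62   1.56] rot [-0.     0.     0.003] dist [0.2319 0.6338 0.2655] F [ 0.1 -0.4  0. ] M [ 0.03 -0.01  0.01] op 0.997 ff 0.0
```

Emit:
{"fn": "send_rows", "kwargs": {
  "series": [
    [[-4.1,-0.55,0,0,0,0,1],[-4.1,-0.55,0,0,0,0,1],[-4.1,-0.55,0,0,0,0,1],[-4.1,-0.55,0,0,0,0,1],[-4.1,-0.55,0,0,0,0,1],[-4.1,-0.55,0,0,0,0,1],[-4.1,-0.55,0,0,0,0,1],[-4.1,-0.55,0,0,0,0,1],[-4.1,-0.55,0,0,0,0,1],[-4.1,-0.55,0,0,0,0,1]]
  ]
}}

```text
time: 2.3
eef_pos: [0.4457, 0.2782, 0.2658]
tcp_rot: [0.431, 0.902, 0.0, 0.0]
contact_force: [0.2, -0.6, 0.1]
opening: 0.996
finger_force: 0.0
```

Emit:
{"fn": "send_rows", "kwargs": {
  "series": [
    [[-4.1,-0.55,0.5,0,0,0,0],[-4.0,-0.55,0.5,0,0,0,0],[0,0,0.5,0,0,0,0],[0,0,0,0,0,0,0]]
  ]
}}

```text
time: 2.8
eef_pos: [0.4867, 0.2095, 0.25]
tcp_rot: [0.432, 0.902, -0.0, -0.001]
contact_force: [-0.2, 0.5, 0.8]
opening: 0.504
finger_force: 0.0
```

```bash
python3 -c "
from h import *
togo(.488,.2095,.184,38.65)"
```

```text
t 2.8 shift cm [-0.09  0.11  6.6 ] rot [-0.001 -0.001  0.002] dist [0.4867 0.2095 0.25  ] F [-0.2  0.5  0.8] M [ 0.03  0.02 -0.  ] op 0.504 ff 0.0
```

Emit:
{"fn": "send_rows", "kwargs": {
  "series": [
    [[-0.1,0.1,2.2,0,0,0,0],[0,0,2.2,0,0,0,-0.4],[0,0,1.4,0,0,0,-0.4],[0,0,0.8,0,0,0,-0.4],[0,0,0,0,0,0,-0.6],[0,0,0,0,0,0,-0.7],[0,0,0,0,0,0,-0.7]]
  ]
}}

```text
time: 3.68
eef_pos: [0.4892, 0.2093, 0.1855]
tcp_rot: [0.433, 0.901, 0.0, 0.001]
contact_force: [-0.3, -0.2, 0.1]
opening: 0.15
finger_force: 0.0
```

Emit:
{"fn": "send_rows", "kwargs": {
  "series": [
    [[0,0,0,0,0,0,-1],[0,0,0,0,0,0,-1],[0,0,0,0,0,0,-1]]
  ],
  "force": 30
}}

```text
time: 4.05
eef_pos: [0.4887, 0.2091, 0.1847]
tcp_rot: [0.433, 0.901, 0.0, 0.0]
contact_force: [0.2, 1.0, -0.7]
opening: -0.0
finger_force: 0.0
```

```bash
python3 -c "
from h import *
togo(.488,.2095,.184,38.65)"
```

```text
t 4.05 shift cm [ 0.07 -0.03  0.07] rot [0. 0. 0.] dist [0.4887 0.2091 0.1847] F [ 0.2  1.  -0.7] M [ 0.04 -0.02  0.01] op -0.0 ff 0.0
```

The fingers shut on nothing, so I'll look.

Run:
```python
from h import *
T,S=cam("top"),cam("side")
s=ctrl.get_state();e=s["eef_pos"];print(e,proj(T,e),proj(S,e))
a=cv2.resize(S["img"][240:360,120:220,::-1],None,fx=4,fy=4,interpolation=cv2.INTER_CUBIC);b=cv2.resize(T["img"][200:280,90:180,::-1],None,fx=4,fy=4,interpolation=cv2.INTER_CUBIC)
cv2.drawMarker(a,tuple(((proj(S,e)[0]-(120,240)+.5)*4).astype(int)),(0,0,255));cv2.drawMarker(b,tuple(((proj(T,e)[0]-(90,200)+.5)*4).astype(int)),(0,0,255))
cv2.imwrite("pics/miss.png",np.hstack([a,cv2.copyMakeBorder(b,0,160,0,0,cv2.BORDER_CONSTANT)]))
```

```text
[0.48861206 0.20915741 0.18459859] [[117.05974972 232.98965995]] [[177.99408253 311.96015026]]
```

View pics/miss.png

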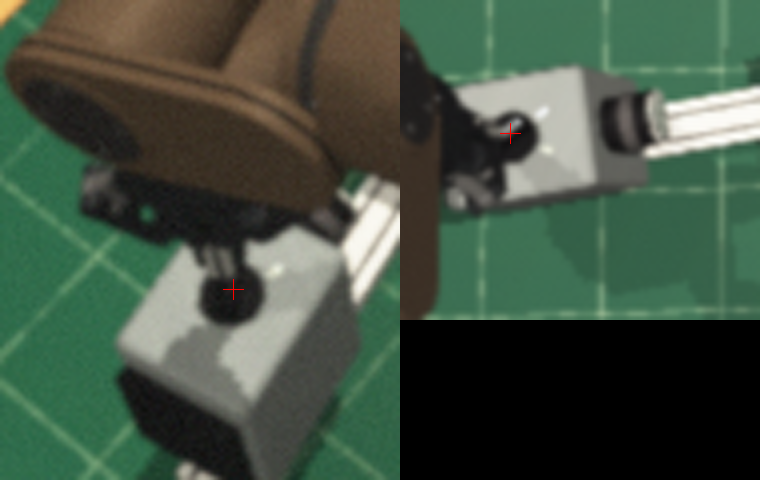

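The light finger tips end at about side px (176,308), just above the knob. I can't tell yet whether they stand over it or beside it, so I'll zoom in with contrast, before against now.

Run:
```python
from h import *
T,S=cam("top"),cam("side")
def z(i,x,y,w,h,k):
    i=np.clip(255*(i[y:y+h,x:x+w]/255.)**.5,0,255).astype(np.uint8);return cv2.resize(i,None,fx=k,fy=k,interpolation=cv2.INTER_CUBIC)
s0=cv2.imread("pics/side0.png");t0=cv2.imread("pics/top0.png")
r1=np.hstack([z(s0,155,285,48,36,8),z(S["img"][:,:,::-1],155,285,48,36,8)])
r2=np.hstack([z(t0,98,216,48,36,8),z(T["img"][:,:,::-1],98,216,48,36,8)])
cv2.imwrite("pics/z.png",np.vstack([r1,r2]))
```

```text
(no output)
```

View pics/z.png

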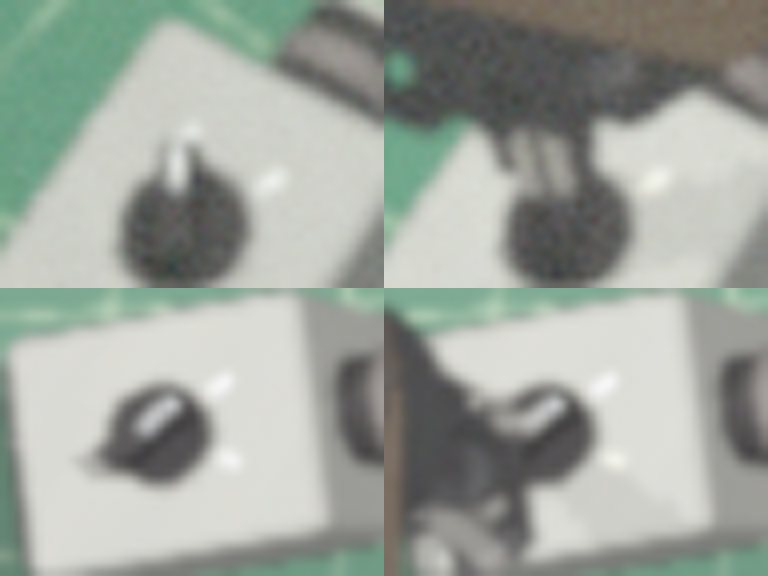

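Run:
```python
from h import *
T,S=cam("top"),cam("side")
e=ctrl.get_state()["eef_pos"]
for z in(.175,.185,.195,.2,.205,.215):
    e[2]=z;print(z,proj(T,e).round(1),proj(S,e).round(1))
print(tri((T,S),((116,232.5),(175.5,309))))
p=math.radians(-51.35)
for s in(.017,0):
  for z in (.18,.199): X=np.r_[H+s*np.array([math.cos(p),math.sin(p)]),z];print("bar",s,z,proj(T,X).round(1),proj(S,X).round(1))
```

```text
0.175 [[118.3 233.1]] [[178.5 313.7]]
0.185 [[117. 233.]] [[178.  311.9]]
0.195 [[115.7 232.9]] [[177.4 310. ]]
0.2 [[115.  232.8]] [[177.2 309.1]]
0.205 [[114.3 232.7]] [[176.9 308.1]]
0.215 [[112.9 232.6]] [[176.3 306.2]]
[0.49178885 0.20937882 0.19540093]
bar 0.017 0.18 [[122.5 229.9]] [[179.5 306. ]]
bar 0.017 0.199 [[120.  229.5]] [[178.5 302.4]]
bar 0 0.18 [[117.8 233.7]] [[179.  313.1]]
bar 0 0.199 [[115.3 233.4]] [[178.  309.5]]
```

Emit:
{"fn": "send_rows", "kwargs": {
  "series": [
    [[0,0,0.1,0,0,0,-1],[0,0,0.1,0,0,0,-1],[0,0,0,0,0,0,-1]]
  ]
}}

```text
time: 4.72
eef_pos: [0.4885, 0.2091, 0.1824]
tcp_rot: [0.433, 0.901, -0.0, -0.0]
contact_force: [0.6, 0.7, 0.3]
opening: -0.002
finger_force: 0.0
```

Emit:
{"fn": "send_rows", "kwargs": {
  "series": [
    [[0,0,0.15,0,0,0,-1],[0,0,0.15,0,0,0,-1],[0,0,0,0,0,0,-1]]
  ]
}}

```text
time: 5.1
eef_pos: [0.4885, 0.2091, 0.1794]
tcp_rot: [0.433, 0.901, -0.0, -0.0]
contact_force: [-0.5, 0.5, -0.6]
opening: -0.004
finger_force: 0.0
```

Emit:
{"fn": "send_rows", "kwargs": {
  "series": [
    [[0,0,0.1,0,0,0,-1],[0,0,0.1,0,0,0,-1],[0,0,0,0,0,0,-1]]
  ]
}}

```text
time: 5.48
eef_pos: [0.4885, 0.2091, 0.1775]
tcp_rot: [0.433, 0.901, -0.0, -0.0]
contact_force: [-0.1, 0.2, -0.2]
opening: 0.006
finger_force: 0.0
```

Emit:
{"fn": "send_rows", "kwargs": {
  "series": [
    [[0,0,0.1,0,0,0,-1],[0,0,0.1,0,0,0,-1],[0,0,0.1,0,0,0,-1],[0,0,0,0,0,0,-1]]
  ]
}}

```text
time: 5.98
eef_pos: [0.4885, 0.2091, 0.1745]
tcp_rot: [0.433, 0.901, -0.0, -0.0]
contact_force: [-0.5, -0.4, -0.6]
opening: -0.002
finger_force: 0.0
```

Run:
```python
from h import *
T,S=cam("top"),cam("side")
s=ctrl.get_state();print(s["eef_pos"],s["qpos"],s["contact_force"])
def z(i,x,y,w,h,k):
    i=np.clip(255*(i[y:y+h,x:x+w]/255.)**.5,0,255).astype(np.uint8);return cv2.resize(i,None,fx=k,fy=k,interpolation=cv2.INTER_CUBIC)
cv2.imwrite("pics/z2.png",np.hstack([z(S["img"][:,:,::-1],155,285,48,60,8),z(T["img"][:,:,::-1],98,206,48,60,8)]))
```

```text
[0.48862589 0.20917122 0.17460592] [ 2.13482932e-01 -1.25198507e-02  1.94843551e+00  2.63701866e-07
  1.20571290e+00 -4.61549249e-01] [0.11534053 0.41730135 0.36083022]
```

View pics/z2.png

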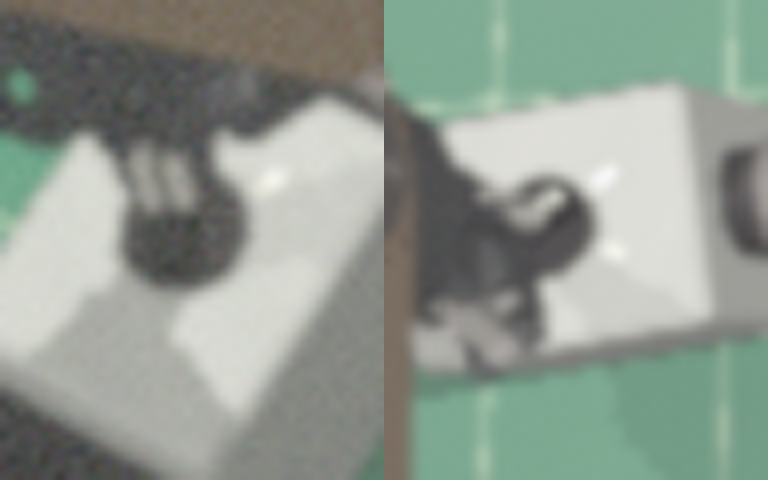

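The fingers are still descending freely with no contact, so their real tips must be above the bar. I'll keep probing in small steps.

Emit:
{"fn": "send_rows", "kwargs": {
  "series": [
    [[0,0,0.1,0,0,0,-1],[0,0,0.1,0,0,0,-1],[0,0,0.1,0,0,0,-1],[0,0,0,0,0,0,-1]]
  ]
}}

```text
time: 6.58
eef_pos: [0.4885, 0.2092, 0.1715]
tcp_rot: [0.433, 0.901, -0.0, -0.0]
contact_force: [0.2, -0.7, -0.0]
opening: 0.002
finger_force: 0.0
```

Run:
```python
from h import *
T,S=cam("top"),cam("side")
g=S["img"].min(2)
print(g[296:324,166:192])
print(T["img"].min(2)[222:244,102:130])
togo(.488,.2095,.184,38.65)
```

```text
[[ 27  27  28  25  18  26  25  26  22  32  29  27  29  24  25  33  39  42
   39  48  47  38  29  25  26  25]
 [ 25  29  26  25  23  31  27  22  24  26  27  22  24  24  29  35  42  35
   43  45  40  29  25  25  22  30]
 [ 25  24  23  20  19  26  28  26  25  27  27  25  31  27  31  32  39  40
   39  37  37  33  26  31  29  30]
 [ 26  26  22  19  25  17  19  22  22  28  25  26  26  26  30  33  33  36
   35  32  29  29  27  30  28  44]
 [ 29  31  23  22  24  20  18  23  21  21  32  28  22  28  30  28  30  28
   29  22  27  23  28  33  47  79]
 [ 37  26  28  27  22  20  22  24  27  23  28  25  23  24  23  28  35  34
   29  31  26  25  43  64  95 127]
 [ 69  43  28  26  26  22  21  30  28  27  25  29  29  26  23  40  60  73
   61  53  46  61  85 115 141 161]
 [122  80  44  31  23  29  33  41  33  28  29  27  21  31  26  47  94 124
  115 105 100 115 142 157 165 171]
 [153 117  75  37  30  39  56  55  42  41  46  41  37  29  30  53 116 152
  155 153 151 158 170 170 171 173]
 [171 150 116  64  37  51  79  69  52  61  73  66  47  31  29  57 114 154
  171 167 168 170 179 182 178 173]
 [179 165 
[... 3960 characters left out ...]
 23  24  25  25  31  37  38  31  25  25  26  27  33  40
   60 100 138 156 160 160 164 170 177 181]
 [ 29  24  23  22  24  27  26  27  31  39  39  30  25  24  25  39  64  85
  107 139 156 160 160 160 160 161 165 170]
 [ 27  24  22  24  26  30  30  29  34  40  34  32  34  28  30  56 107 139
  148 156 160 159 160 160 160 159 161 163]
 [ 28  23  25  30  33  34  32  31  34  39  39  53  61  40  31  59 118 160
  163 160 160 159 160 160 159 159 161 162]
 [ 26  26  33  45  48  46  41  40  43  48  61  81  77  48  32  56 115 166
  174 166 161 160 160 159 159 159 160 161]]
t 6.67 shift cm [ 0.07 -0.03 -1.24] rot [0. 0. 0.] dist [0.4887 0.2092 0.1716] F [0.4 0.5 0.2] M [ 0.03 -0.02 -0.02] op 0.003 ff 0.0
```

Emit:
{"fn": "send_rows", "kwargs": {
  "series": [
    [[0,0,0.1,0,0,0,-1],[0,0,0.1,0,0,0,-1],[0,0,0.1,0,0,0,-1]]
  ]
}}

```text
time: 7.05
eef_pos: [0.4886, 0.2092, 0.1685]
tcp_rot: [0.433, 0.901, -0.0, -0.0]
contact_force: [-0.2, 0.5, -0.1]
opening: 0.004
finger_force: 0.0
```

Emit:
{"fn": "send_rows", "kwargs": {
  "series": [
    [[0,0,0.1,0,0,0,-1],[0,0,0.1,0,0,0,-1],[0,0,0.1,0,0,0,-1]]
  ]
}}

```text
time: 7.42
eef_pos: [0.4886, 0.2091, 0.1656]
tcp_rot: [0.433, 0.901, 0.0, 0.0]
contact_force: [-0.0, 0.2, 0.5]
opening: 0.001
finger_force: 0.0
```

Run:
```python
from h import *
T,S=cam("top"),cam("side")
e=ctrl.get_state()["eef_pos"]
def z(c,x,y,w,h,k):
    i=np.clip(255*(c["img"][y:y+h,x:x+w,::-1]/255.)**.45,0,255).astype(np.uint8);i=cv2.resize(i,None,fx=k,fy=k,interpolation=cv2.INTER_CUBIC)
    for dz,col in((0,(0,0,255)),(.019,(0,255,255)),(.073,(255,0,0))):
        q=((proj(c,e+[0,0,dz])[0]-(x,y)+.5)*k).astype(int); cv2.drawMarker(i,tuple(int(v) for v in q),col,markerSize=10)
    return i
cv2.imwrite("pics/z3.png",np.hstack([z(S,145,255,66,80,6),z(T,80,195,66,80,6)]))
```

```text
(no output)
```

View pics/z3.png

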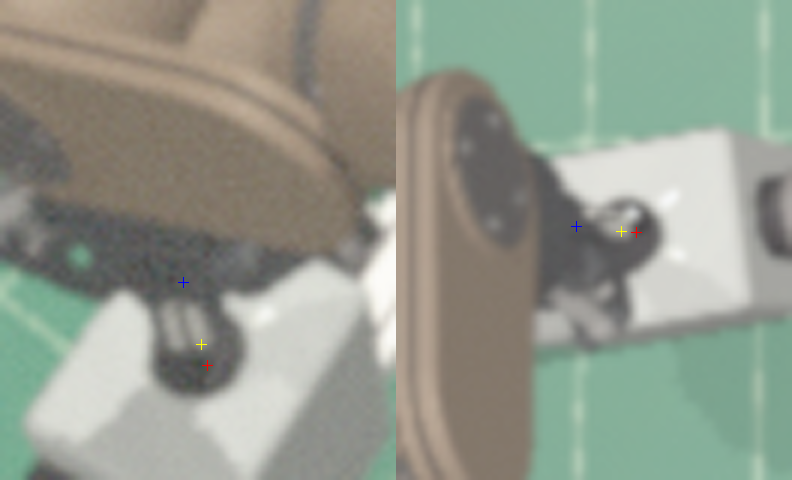

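Emit:
{"fn": "send_rows", "kwargs": {
  "series": [
    [[0,0,0.1,0,0,0,-1],[0,0,0.1,0,0,0,-1],[0,0,0.1,0,0,0,-1],[0,0,0,0,0,0,-1]]
  ]
}}

```text
time: 8.02
eef_pos: [0.4887, 0.2092, 0.1633]
tcp_rot: [0.433, 0.901, 0.0, 0.0]
contact_force: [-1.2, 0.4, 4.0]
opening: -0.002
finger_force: 2.1
```

Emit:
{"fn": "send_rows", "kwargs": {
  "series": [
    [[0,0,0.1,0,0,0,-1],[0,0,0.1,0,0,0,-1],[0,0,0.1,0,0,0,-1],[0,0,0,0,0,0,-1]]
  ]
}}

```text
time: 8.52
eef_pos: [0.4889, 0.2092, 0.1632]
tcp_rot: [0.433, 0.901, -0.0, 0.0]
contact_force: [-6.9, -1.2, 14.7]
opening: -0.001
finger_force: 7.4
```

Contact at reported z = 0.1633, probably the top of the bar, so the tool reading runs long. I'll back off, open slightly and go down round the bar in small steps.

Emit:
{"fn": "send_rows", "kwargs": {
  "series": [
    [[0,0,-0.8,0,0,0,-1],[0,0,0,0,0,0,-0.5],[0,0,0,0,0,0,-0.5],[0,0,0,0,0,0,-0.5]]
  ]
}}

```text
time: 9.02
eef_pos: [0.4883, 0.2091, 0.1668]
tcp_rot: [0.433, 0.901, -0.0, -0.001]
contact_force: [0.4, -0.2, -0.1]
opening: 0.249
finger_force: 0.0
```

Emit:
{"fn": "send_rows", "kwargs": {
  "series": [
    [[0,0,0.2,0,0,0,-0.5],[0,0,0.2,0,0,0,-0.5],[0,0,0.2,0,0,0,-0.5],[0,0,0.2,0,0,0,-0.5],[0,0,0,0,0,0,-0.5]]
  ]
}}

```text
time: 9.65
eef_pos: [0.4885, 0.2091, 0.1594]
tcp_rot: [0.433, 0.901, -0.0, -0.0]
contact_force: [-0.4, -0.5, 0.1]
opening: 0.254
finger_force: 0.0
```

Emit:
{"fn": "send_rows", "kwargs": {
  "series": [
    [[0,0,0.1,0,0,0,-0.5],[0,0,0.1,0,0,0,-0.5],[0,0,0.1,0,0,0,-0.5],[0,0,0,0,0,0,-0.5]]
  ]
}}

```text
time: 10.15
eef_pos: [0.4886, 0.2091, 0.1565]
tcp_rot: [0.433, 0.901, -0.0, -0.0]
contact_force: [-0.2, 0.2, 0.1]
opening: 0.246
finger_force: 0.0
```

Emit:
{"fn": "send_rows", "kwargs": {
  "series": [
    [[0,0,0.2,0,0,0,-0.5],[0,0,0.2,0,0,0,-0.5],[0,0,0.2,0,0,0,-0.5],[0,0,0,0,0,0,-0.7],[0,0,0,0,0,0,-0.7]]
  ]
}}

```text
time: 10.78
eef_pos: [0.4887, 0.2092, 0.1507]
tcp_rot: [0.433, 0.901, 0.0, 0.0]
contact_force: [0.2, 0.1, 0.2]
opening: 0.151
finger_force: 0.0
```

Emit:
{"fn": "send_rows", "kwargs": {
  "series": [
    [[0,0,0,0,0,0,-1],[0,0,0,0,0,0,-1],[0,0,0,0,0,0,-1]]
  ],
  "force": 40
}}

```text
time: 11.15
eef_pos: [0.4895, 0.2098, 0.1509]
tcp_rot: [0.433, 0.901, 0.001, 0.001]
contact_force: [4.0, 3.0, -2.8]
opening: 0.098
finger_force: 42.7
```

```bash
python3 -c "
from h import *
togo(.488,.2095,.1505,38.65)"
```

```text
t 11.15 shift cm [ 0.07 -0.13  0.04] rot [0.003 0.    0.   ] dist [0.4895 0.2098 0.1509] F [ 4.   3.  -2.8] M [ 0.61 -0.54  0.01] op 0.098 ff 42.70900905132294
```

Emit:
{"fn": "send_rows", "kwargs": {
  "series": [
    [[0,0,0,0,0,0.15,-1],[0,0,0,0,0,0.15,-1],[0,0,0,0,0,0.15,-1],[0,0,0,0,0,0.15,-1],[0,0,0,0,0,0.15,-1],[0,0,0,0,0,0.15,-1],[0,0,0,0,0,0.15,-1],[0,0,0,0,0,0,-1],[0,0,0,0,0,0,-1]]
  ]
}}

```text
time: 12.28
eef_pos: [0.4893, 0.2098, 0.1509]
tcp_rot: [0.827, 0.563, 0.001, -0.0]
contact_force: [3.1, 2.9, -1.8]
opening: 0.102
finger_force: 42.7
```

```bash
python3 -c "
from h import *
togo(.488,.2095,.1505,-21.35)"
```

```text
t 12.28 shift cm [-0.08 -0.11  0.04] rot [ 0.001 -0.002 -0.003] dist [0.4893 0.2098 0.1509] F [ 3.1  2.9 -1.8] M [ 0.62 -0.48 -0.01] op 0.102 ff 42.74709641933441
```

Emit:
{"fn": "send_rows", "kwargs": {
  "series": [
    [[0,0,0,0,0,0,-0.5],[0,0,0,0,0,0,-0.4],[0,0,0,0,0,0,-0.4],[0,0,-2,0,0,0,-0.4],[0,0,-4,0,0,0,0],[0,0,-4,0,0,0,0.5],[0,0,0,0,0,0,0.5]]
  ]
}}

```text
time: 13.15
eef_pos: [0.4907, 0.2095, 0.2553]
tcp_rot: [0.826, 0.563, 0.004, 0.002]
contact_force: [-0.4, 0.2, 0.5]
opening: 0.749
finger_force: 0.0
```

```bash
python3 -c "
from h import *
togo(.583,-.2676,.20,-90.3)"
```

```text
t 13.15 shift cm [-41.04  26.02   5.53] rot [ 0.003 -0.008  1.201] dist [0.4907 0.2095 0.2553] F [-0.4  0.2  0.5] M [-0.03 -0.02 -0.03] op 0.749 ff 0.0
```

Emit:
{"fn": "send_rows", "kwargs": {
  "series": [
    [[-4.1,2.6,0,0,0,0,0.5],[-4.1,2.6,0,0,0,0,0.5],[-4.1,2.6,0,0,0,0,0.5],[-4.1,2.6,0,0,0,0,0.5],[-4.1,2.6,0,0,0,0,0.5],[-4.1,2.6,0,0,0,0,0.5],[-4.1,2.6,0,0,0,0,0.5],[-4.1,2.6,0,0,0,0,0.5],[-4.1,2.6,0,0,0,0,0.5],[-4.1,2.6,0,0,0,0,0.5]]
  ]
}}

```text
time: 14.4
eef_pos: [0.5798, -0.2688, 0.2488]
tcp_rot: [0.827, 0.563, -0.001, -0.001]
contact_force: [-0.4, -0.1, 0.2]
opening: 0.747
finger_force: 0.0
```

Emit:
{"fn": "send_rows", "kwargs": {
  "series": [
    [[0,0,1.5,0,0,0.172,0.5],[0,0,1.5,0,0,0.172,0.5],[0,0,1.5,0,0,0.172,0.5],[0,0,1,0,0,0.172,0.5],[0,0,0,0,0,0.172,0.5],[0,0,0,0,0,0.172,0.5],[0,0,0,0,0,0.172,0.5],[0,0,0,0,0,0,0.5]]
  ]
}}

```text
time: 15.4
eef_pos: [0.5796, -0.2672, 0.194]
tcp_rot: [1.0, -0.003, -0.001, -0.001]
contact_force: [-0.6, 0.9, -0.1]
opening: 0.75
finger_force: 0.0
```

Run:
```python
from h import *
togo(.583,-.2676,.12,-90.3)
T,S=cam("top"),cam("side")
# pointer: bright streak on knob top in top view and where off/on pointer ends would project
for n,d in(("off",-51.35),("on",-111.35)):
    p=math.radians(d)
    for c in(T,S): 
        v=[]
        for r in(.006,.010,.014):
            u=proj(c,[.4887+r*math.cos(p),.2098+r*math.sin(p),.199])[0];v.append(int(cv2.getRectSubPix(c["img"],(2,2),tuple(float(q) for q in u)).mean()))
        print(n,v)
# cell: dark/grey pixels over rack, top view
i=T["img"].astype(int);print(i.min(2)[192:238,270:290])
```

```text
t 15.4 shift cm [0.36 0.05 7.4 ] rot [-0.001  0.002 -0.001] dist [ 0.5796 -0.2672  0.194 ] F [-0.6  0.9 -0.1] M [ 0.02  0.07 -0.04] op 0.75 ff 0.0
off [33, 35, 39]
off [86, 113, 192]
on [128, 129, 114]
on [110, 103, 139]
[[ 26  23  31  41  52  50  40  35  34  34  35  36  39  41  43  45  48  49
   52  54]
 [ 23  21  26  32  43  50  46  42  38  34  34  35  36  38  40  43  44  47
   49  51]
 [ 22  20  22  26  34  45  53  53  46  42  38  34  34  36  36  38  41  43
   45  48]
 [ 23  21  21  21  28  36  48  57  56  56  48  39  35  34  34  35  36  38
   41  45]
 [ 22  23  21  21  23  28  35  46  56  61  56  49  42  35  33  34  35  36
   38  40]
 [ 29  26  31  43  41  30  28  33  42  50  58  61  53  45  42  41  38  35
   35  37]
 [ 46  43  83 134 129  72  31  27  30  35  42  50  55  55  54  52  50  39
   33  34]
 [ 58  69 147 222 214 136  62  32  25  27  30  34  39  41  42  42  42  36
   32  31]
 [ 64  76 154 225 213 171 119  67  43  30  25  26  27  28  30  32  32  31
   28  28]
 [ 70  76 128 192 196 186 164 127 107  70  39  28  27  28  27  26  25  23
   24  26]
 [ 73  77 112 167 185 188 180
[... 2331 characters left out ...]
  65  74
   80  89]
 [ 73  72  69  68  67  64  61  64  67  48  48  62  65  59  49  57  68  74
   81  94]
 [ 73  70  68  67  66  64  60  57  55  47  55  61  59  49  49  62  70  74
   83  97]
 [ 73  70  68  67  66  63  58  52  48  50  57  58  48  42  52  65  72  82
   86  91]
 [ 72  71  68  67  65  61  56  51  47  52  56  50  41  45  58  70  93 112
   86  82]
 [ 72  70  68  66  63  59  54  49  46  49  48  41  40  51  63  91 135 148
   98  78]
 [ 72  69  67  64  61  56  52  47  43  44  39  34  43  55  77 137 189 173
  104  81]
 [ 71  68  66  63  59  54  49  43  40  38  32  37  47  65 120 198 228 189
  107  90]
 [ 71  68  64  61  57  52  47  42  35  29  31  41  53  92 177 236 240 200
  113  93]]
```

Run:
```python
from h import *
T,S=cam("top"),cam("side")
for X in([.583,-.2676,.053],[.583,-.2676,.026],[.583,-.2676,.04]): print(X,proj(T,X).round(1),proj(S,X).round(1))
print(plane(T,(279,202.3),.05),plane(S,(264.3,197.4),.04))
t0=cv2.imread("pics/top0.png").min(2); print(t0[194:212,270:290])
s0=cv2.imread("pics/side0.png").min(2); print(s0[188:208,252:276])
```

```text
[0.583, -0.2676, 0.053] [[279.5 201. ]] [[265.1 195.5]]
[0.583, -0.2676, 0.026] [[279.1 202. ]] [[264.8 200.8]]
[0.583, -0.2676, 0.04] [[279.3 201.5]] [[264.9 198. ]]
[[ 0.57916904 -0.26603333]] [[ 0.5860448  -0.26849145]]
[[ 67  89 162 225 234 234 234 234 234 234 235 236 236 236 235 219 141  83
   94  77]
 [ 61  83 167 235 244 244 244 244 244 244 244 245 245 245 243 231 153  94
  107  83]
 [ 49  73 160 235 244 245 245 245 244 245 245 245 245 245 244 233 161  97
  107  83]
 [ 45  71 159 235 244 245 245 245 244 244 245 245 245 245 244 233 163  90
   94  77]
 [ 46  71 159 235 244 244 244 242 241 237 238 243 245 245 244 233 162  88
   88  75]
 [ 45  70 158 233 240 238 235 227 219 186 192 232 243 245 244 233 163  91
   92  78]
 [ 44  68 147 218 215 206 197 184 189 155 162 216 239 244 244 233 163  97
  106  83]
 [ 44  61 120 183 188 183 174 168 187 166 167 207 232 242 244 234 168 102
  107  83]
 [ 44  57 108 165 181 181 172 168 189 172 169 204 227 237 242 236 180 108
   99  79]
 [ 45  55 101 158 179 181 174 173 194 176 173 206 225 234 241 235 185 105
   85  74]
 [ 44  54  99 156 178 181 1
[... 1974 characters left out ...]
57 190 215 221 227 223 206 172 143 132 127 128 120 114 118 148 185
  204 210 216 226 223 206]
 [ 97 124 152 176 196 212 209 180 156 143 135 128 132 127 126 149 178 204
  213 215 221 224 222 200]
 [ 94 112 119 135 152 174 172 160 147 144 143 139 135 137 156 181 210 221
  224 226 225 224 208 187]
 [ 91 105 113 118 120 137 138 140 142 142 146 141 148 158 188 217 226 228
  229 228 227 215 185 162]
 [ 77  97 105 116 118 116 123 124 131 137 141 146 155 179 212 226 229 231
  230 228 219 196 158 141]
 [ 58  77  85  99 109 112 118 116 117 125 133 142 160 196 225 230 228 230
  229 223 205 164 132 126]
 [ 35  49  59  73  88 100 110 117 117 117 124 137 162 194 220 229 229 231
  229 223 195 157 128 122]]
```

The lamp pointer now reads on. Descending on the long cell at (0.582, -0.267).

Emit:
{"fn": "send_rows", "kwargs": {
  "series": [
    [[0.24,0,4,0,0,0,0.5],[0,0,4,0,0,0,0.5],[0,0,4,0,0,0,0.5],[0,0,3,0,0,0,0.5],[0,0,1,0,0,0,0.5],[0,0,0,0,0,0,0.5]]
  ]
}}

```text
time: 16.35
eef_pos: [0.5827, -0.2676, 0.0354]
tcp_rot: [1.0, -0.004, -0.0, -0.0]
contact_force: [-0.3, 0.4, 0.7]
opening: 0.755
finger_force: 0.0
```

Run:
```python
from h import *
togo(.582,-.267,-.0055,-90.3)
T,S=cam("top"),cam("side")
def z(c,x,y,w,h,k):
    i=np.clip(255*(c["img"][y:y+h,x:x+w,::-1]/255.)**.6,0,255).astype(np.uint8);i=cv2.resize(i,None,fx=k,fy=k,interpolation=cv2.INTER_CUBIC)
    e=ctrl.get_state()["eef_pos"]
    for dz,col in((0,(0,0,255)),(.0357,(0,255,255))):
        q=((proj(c,e+[0,0,dz])[0]-(x,y)+.5)*k).astype(int); cv2.drawMarker(i,tuple(int(v) for v in q),col,markerSize=8)
    return i
cv2.imwrite("pics/rack.png",np.hstack([z(S,232,160,80,80,5),z(T,245,170,80,80,5)]))
```

```text
t 16.35 shift cm [-0.07 -0.05  4.09] rot [-0.     0.001 -0.003] dist [ 0.5827 -0.2676  0.0354] F [-0.3  0.4  0.7] M [-0.05 -0.03  0.04] op 0.755 ff 0.0
```

View pics/rack.png

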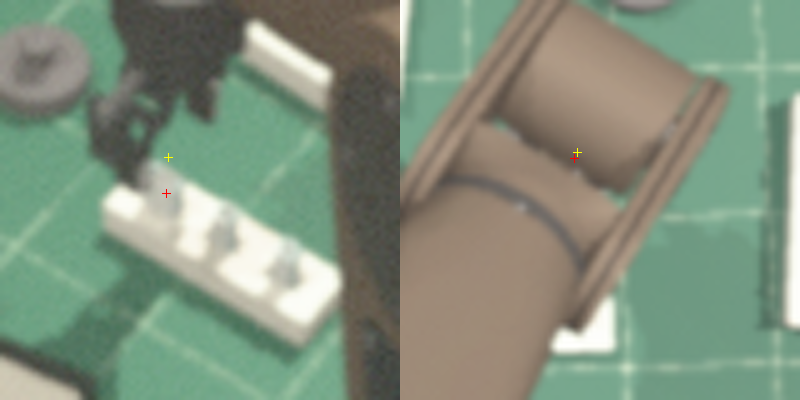

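All of the picture budget is now used. The fingers straddle the long cell: tips near side px (258,197) and (273,184), with their midpoint in line with the cell at (265,195). The true tips sit about 4 cm above the reported TCP, as the lamp probe showed. Down the last 4 cm.

Emit:
{"fn": "send_rows", "kwargs": {
  "series": [
    [[0,0,1.5,0,0,0,0.5],[0,0,1.0,0,0,0,0.3],[0,0,0.5,0,0,0,0.2],[0,0,0.3,0,0,0,0],[0,0,0,0,0,0,0]]
  ]
}}

```text
time: 17.08
eef_pos: [0.5827, -0.2676, 0.0024]
tcp_rot: [1.0, -0.004, -0.0, -0.0]
contact_force: [-0.4, -0.3, -0.2]
opening: 0.499
finger_force: 0.0
```

Emit:
{"fn": "send_rows", "kwargs": {
  "series": [
    [[0,0,0.3,0,0,0,-0.2],[0,0,0.3,0,0,0,-0.4],[0,0,0.1,0,0,0,-0.5],[0,0,0,0,0,0,-0.5],[0,0,0,0,0,0,-0.5]]
  ],
  "force": 25
}}

```text
time: 17.7
eef_pos: [0.5828, -0.2676, -0.0043]
tcp_rot: [1.0, -0.004, 0.0, 0.0]
contact_force: [-0.5, -0.2, -0.8]
opening: 0.249
finger_force: 0.0
```

Emit:
{"fn": "send_rows", "kwargs": {
  "series": [
    [[0,0,0,0,0,0,-0.6],[0,0,0,0,0,0,-0.65],[0,0,0,0,0,0,-0.65]]
  ],
  "force": 25
}}

```text
time: 18.08
eef_pos: [0.5828, -0.2676, -0.0043]
tcp_rot: [1.0, -0.004, 0.0, 0.0]
contact_force: [0.0, 0.5, -0.1]
opening: 0.175
finger_force: 0.0
```

Emit:
{"fn": "send_rows", "kwargs": {
  "series": [
    [[0,0,0,0,0,0,-1],[0,0,0,0,0,0,-1],[0,0,0,0,0,0,-1],[0,0,0,0,0,0,-1]]
  ]
}}

```text
time: 18.58
eef_pos: [0.5829, -0.2676, -0.0043]
tcp_rot: [1.0, -0.004, 0.0, 0.0]
contact_force: [0.1, -0.1, 0.5]
opening: 0.14
finger_force: 29.1
```

Run:
```python
from h import *
togo(.5827,-.2676,-.0043,-90.3)
```

```text
t 18.57 shift cm [-0.02 -0.   -0.  ] rot [ 0.    -0.    -0.003] dist [ 0.5829 -0.2676 -0.0043] F [ 0.1 -0.1  0.5] M [ 0.01  0.04 -0.03] op 0.14 ff 29.081143140792847
```

Emit:
{"fn": "send_rows", "kwargs": {
  "series": [
    [[0,0,-0.5,0,0,0,-1],[0,0,-1,0,0,0,-1],[0,0,-2,0,0,0,-1],[0,0,-3,0,0,0,-1],[0,0,-3.5,0,0,0,-1],[0,0,-3.5,0,0,0,-1],[0,0,-3.5,0,0,0,-1],[0,0,-3,0,0,0,-1],[0,0,-1.5,0,0,0,-1],[0,0,0,0,0,0,-1]]
  ]
}}

```text
time: 19.82
eef_pos: [0.5834, -0.268, 0.2127]
tcp_rot: [1.0, -0.004, 0.001, 0.001]
contact_force: [0.1, -0.2, -0.3]
opening: 0.138
finger_force: 29.0
```

Run:
```python
from h import *
print(MID)
togo(MID[0],MID[1],.21,8.65)
T,S=cam("top"),cam("side")
# cell lifted? rack far slot in side view now vs at start
s0=cv2.imread("pics/side0.png").min(2);print(s0[192:203,259:270:2].mean(),S["img"].min(2)[192:203,259:270:2].mean())
print(S["img"].min(2)[186:206,252:276:2])
```

```text
[0.51311967 0.03559054]
t 19.82 shift cm [ -7.28 -30.3    0.19] rot [ 4.00e-03 -1.00e-03 -1.73e+00] dist [ 0.5834 -0.268   0.2127] F [ 0.1 -0.2 -0.3] M [ 0.04 -0.02 -0.03] op 0.138 ff 28.970337510108948
151.8939393939394 190.42424242424244
[[ 64  70  96  86  67  67  66  68  64  65  72  68]
 [ 73  81 100  71  65  61  66  65  67  66  66  67]
 [ 87  93  84  67  61  65  68  66  67  64  67  64]
 [ 87  99  76  67  66  64  65  65  69  66  66  70]
 [ 80  89  81  73  72  67  67  67  64  65  68  71]
 [ 76  74  85  85 116 104  66  65  66  67  63  65]
 [ 70  67  79 105 184 176  94  65  64  66  69  65]
 [ 64  64  72 140 225 225 162  83  66  68  69  68]
 [ 64  65  83 186 237 237 219 149  80  67  62  64]
 [ 59  64 130 226 239 241 236 209 142  82  66  69]
 [ 63  78 184 237 239 237 239 233 210 138  76  67]
 [ 65 126 224 239 238 225 233 238 234 202 115  70]
 [ 71 161 236 240 235 183 198 233 240 230 180 108]
 [100 206 239 238 224 141 151 205 234 238 227 179]
 [129 225 239 240 212 135 133 159 211 238 238 226]
 [123 208 236 240 228 171 135 138 195 238 240 235]
 [107 164 215 237 238 220 174 155 215 240 240 235]
 [100 137 173 224 238 236 220 195 233 240 239 226]
 [107 127 137 188 230 237 237 230 238 240 238 199]
 [ 90 117 129 149 192 230 239 240 240 240 234 172]]
```

Emit:
{"fn": "send_rows", "kwargs": {
  "series": [
    [[0,0,0,0,0,-0.173,-1],[0,0,0,0,0,-0.173,-1],[0,0,0,0,0,-0.173,-1],[0,0,0,0,0,-0.173,-1],[0,0,0,0,0,-0.173,-1],[0,0,0,0,0,-0.173,-1],[0,0,0,0,0,-0.173,-1],[0,0,0,0,0,-0.173,-1],[0,0,0,0,0,-0.173,-1],[0,0,0,0,0,-0.173,-1]]
  ]
}}

```text
time: 21.18
eef_pos: [0.5818, -0.267, 0.2081]
tcp_rot: [0.65, 0.76, -0.0, -0.002]
contact_force: [-0.3, -0.2, 0.3]
opening: 0.139
finger_force: 29.0
```

Run:
```python
from h import *
togo(MID[0],MID[1],.213,8.65)
```

```text
t 21.18 shift cm [30.96 -2.07 -0.4 ] rot [-0.003 -0.003  0.006] dist [ 0.5818 -0.267   0.2081] F [-0.3 -0.2  0.3] M [-0.06  0.04  0.02] op 0.139 ff 29.01302218437195
```

Emit:
{"fn": "send_rows", "kwargs": {
  "series": [
    [[2.5,-0.2,0,0,0,0,-1],[3.2,-0.2,0,0,0,0,-1],[3.2,-0.2,0,0,0,0,-1],[3.2,-0.2,0,0,0,0,-1],[3.2,-0.2,0,0,0,0,-1],[3.2,-0.2,0,0,0,0,-1],[3.2,-0.2,0,0,0,0,-1],[3.2,-0.2,0,0,0,0,-1],[3.2,-0.2,0,0,0,0,-1],[2.9,-0.2,0,0,0,0,-1]]
  ]
}}

```text
time: 22.42
eef_pos: [0.5149, 0.0371, 0.2085]
tcp_rot: [0.652, 0.758, -0.001, -0.002]
contact_force: [0.4, 0.5, -0.1]
opening: 0.14
finger_force: 29.0
```

Run:
```python
from h import *
togo(MID[0],MID[1],.0957,8.65)
```

```text
t 22.43 shift cm [-0.13 -0.16 11.28] rot [-0.004 -0.001  0.   ] dist [0.5149 0.0371 0.2085] F [ 0.4  0.5 -0.1] M [0.02 0.   0.  ] op 0.14 ff 29.011671245098114
```

Emit:
{"fn": "send_rows", "kwargs": {
  "series": [
    [[-0.1,-0.1,1,0,0,0,-1],[0,0,2,0,0,0,-1],[0,0,2,0,0,0,-1],[0,0,2,0,0,0,-1],[0,0,2,0,0,0,-1],[0,0,1.3,0,0,0,-1],[0,0,0.6,0,0,0,-1],[0,0,0,0,0,0,-1],[0,0,0,0,0,0,-1]]
  ]
}}

```text
time: 23.55
eef_pos: [0.5162, 0.0346, 0.1024]
tcp_rot: [0.652, 0.758, 0.0, 0.001]
contact_force: [-0.5, -0.2, -0.1]
opening: 0.139
finger_force: 29.0
```

Run:
```python
from h import *
togo(MID[0],MID[1],.0957,8.65)
```

```text
t 23.55 shift cm [ 0.14 -0.29  0.67] rot [0.001 0.    0.   ] dist [0.5162 0.0346 0.1024] F [-0.5 -0.2 -0.1] M [ 0.01 -0.    0.04] op 0.139 ff 29.01182860136032
```

Emit:
{"fn": "send_rows", "kwargs": {
  "series": [
    [[0.14,-0.29,0.35,0,0,0,-1],[0,0,0.32,0,0,0,-1],[0,0,0,0,0,0,-1],[0,0,0,0,0,0,-1]]
  ]
}}

```text
time: 24.05
eef_pos: [0.5125, 0.0357, 0.095]
tcp_rot: [0.652, 0.758, 0.0, 0.0]
contact_force: [-0.7, -1.0, -0.2]
opening: 0.136
finger_force: 29.0
```

Run:
```python
from h import *
togo(MID[0],MID[1],.0957,8.65)
T,S=cam("top"),cam("side")
i=S["img"].astype(int)
for z in(.108,.130,.153): print(z,proj(S,np.r_[MID,z]).round(1))
u=proj(S,np.r_[MID,.130])[0].round().astype(int); g=i.min(2); print(u); print(g[u[1]-16:u[1]+14,u[0]-14:u[0]+14])
```

```text
t 24.05 shift cm [-0.02  0.06 -0.07] rot [0. 0. 0.] dist [0.5125 0.0357 0.095 ] F [-0.7 -1.  -0.2] M [-0.01 -0.03 -0.05] op 0.136 ff 29.01233822107315
0.108 [[220.  268.1]]
0.13 [[219.6 263.9]]
0.153 [[219.1 259.3]]
[220 264]
[[ 42  38  27  25  25  30  29  27  29  29  29  30  27  31  31  28  28  25
   28  24  29  29  26  30  35  49  69  74]
 [ 43  41  32  30  23  29  27  25  27  27  22  24  29  27  28  27  25  27
   18  28  30  25  29  31  34  46  66  78]
 [ 33  38  31  29  28  27  16  27  29  27  30  26  27  25  26  23  23  29
   26  20  24  29  32  30  33  47  58  79]
 [ 32  30  25  26  27  27  30  21  26  29  27  25  31  28  26  23  27  27
   26  29  28  31  29  40  44  49  51  66]
 [ 31  32  32  32  31  27  26  19  26  26  26  24  22  29  30  22  23  29
   23  22  27  34  46  60  71  69  54  57]
 [ 46  41  42  35  29  30  27  24  27  25  27  27  30  25  25  26  26  28
   25  26  28  38  60  77  77  67  56  51]
 [ 51  52  48  41  35  29  28  25  28  25  35  30  31  25  25  26  28  26
   27  26  34  43  59  73  67  57  51  47]
 [ 53  49  51  49  36  27  23  25  23  29  28  26  24  
[... 1936 characters left out ...]
 52  57  55  55  54  50  43  38  50  57  76 101 122 129 145 151 138 118
  125 151 163 168 169 165 152 138 159 211]
 [ 57  56  55  56  47  41  38  35  35  41  49  77 110 140 151 147 122 115
  144 162 170 170 164 154 124 121 152 192]
 [ 52  56  54  49  41  35  32  35  38  46  57  81 120 149 153 127 114 134
  157 169 167 166 157 133 109 126 156 172]
 [ 55  54  53  45  38  35  34  36  45  56  66  99 136 152 142 114 120 149
  168 170 167 165 144 114 109 141 162 153]
 [ 57  53  46  34  32  31  36  42  50  57  87 123 149 148 120 114 138 159
  169 169 168 152 129 106 128 152 159 142]
 [ 52  48  38  34  34  37  43  54  55  70 111 145 150 126 107 124 153 166
  168 168 159 142 115 117 148 156 143 119]]
```

Run:
```python
from h import *
T,S=cam("top"),cam("side")
for z in(.108,.131,.153):
    for sx,sy in((-1,-1),(-1,1),(1,1),(1,-1)): print(z,sx,sy,proj(S,np.r_[MID+sx*.00625*LX+sy*.01125*LY,z])[0].round(1),proj(T,np.r_[MID+sx*.00625*LX+sy*.01125*LY,z])[0].round(1))
for z in (.13,): print("lens",proj(S,np.r_[MID+.08*LY,z]),"scr",proj(S,np.r_[MID-.08*LY,z]))
# opal quad in initial image -> centre
j=cv2.imread("pics/side0.png").astype(int);m=((j.min(2)>110)&(j.max(2)-j.min(2)<60)).astype(np.uint8)*255
M=cv2.moments(blob(m,(216,222,36,36)));print("opal centre",M["m10"]/M["m00"],M["m01"]/M["m00"])
u=(219,264);c=S["img"][u[1]-16:u[1]+14,u[0]-18:u[0]+14];d=c.max(2).astype(int)-c.min(2)
print(d)  # colourless = glass/fingers, coloured = mat
print(T["img"].min(2)[205:240,170:192:2])
```

```text
0.108 -1 -1 [224.2 265.7] [186.7 225.6]
0.108 -1 1 [219.8 272.5] [179.5 226.9]
0.108 1 1 [215.7 270.5] [178.9 222.9]
0.108 1 -1 [220.1 263.7] [186.1 221.6]
0.131 -1 -1 [223.9 261.3] [185.2 225.2]
0.131 -1 1 [219.4 268.1] [177.9 226.5]
0.131 1 1 [215.2 266.1] [177.2 222.5]
0.131 1 -1 [219.7 259.3] [184.6 221.1]
0.153 -1 -1 [223.5 256.9] [183.7 224.8]
0.153 -1 1 [219.  263.8] [176.2 226.1]
0.153 1 1 [214.7 261.7] [175.6 222. ]
0.153 1 -1 [219.3 254.9] [183.1 220.6]
lens [[203.02203606 289.13006397]] scr [[234.84833106 240.51095809]]
opal centre 234.11540714704157 239.75278265963675
[[25 12  7  3  8  6  3  6  5  2  3  8  0  3  6  1  3  3  5  5  2  1  3  6
   0  5  7  5  3  3  4  6]
 [41 20  6  1  2  3  3  1  1  4  0  2  5  3  5  1  1  1  5  5  2  2  5  3
   3  5  6  3  2  5  5  6]
 [49 35 16  6  1  3  3  5  4  2  3  5  4  3  2  3  4  5  3  4  2  3  4  1
   2  6  1  3  4  4  2  5]
 [57 48 28 13  4  2  9  2  3  4  2  7  3  4  3  4  4  2  5  3  4  2  4  6
   4  6  9  3  2  6  4  5]
 [58 55 43 29 17 10 16 14  6  4  3  3  2  3  4  3  1  5  3  9  3  2  5  4
   4  5  3  5  6 10  4  5]
 [57 59 
[... 3463 characters left out ...]
  55  69  52  47  34  31  75 172 193 195]
 [ 69  52  70  48  47  36  31  84 180 196 196]
 [ 69  53  70  46  47  36  31  87 184 193 185]
 [ 68  54  69  44  45  37  34  93 175 172 149]
 [ 66  59  66  41  45  38  32  90 130 129 140]
 [ 64  64  66  39  45  36  37 107 138 162 184]
 [ 59  66  62  39  43  35  51 164 183 183 185]
 [ 55  67  56  39  41  36  59 167 179 150 124]
 [ 53  68  50  39  40  38  45 102 108  83  61]
 [ 52  71  47  39  39  38  36  48  46  39  38]
 [ 53  69  44  39  39  38  35  34  37  38  44]
 [ 55  68  43  39  39  39  32  37  43  45  46]
 [ 59  66  40  39  39  39  31  43  46  47  47]
 [ 65  65  40  39  39  37  32  44  47  48  46]
 [ 67  62  39  39  38  37  34  45  48  47  47]]
```

The glass's lower corner shows at about side px (215.5, 271), against a prediction of (215.7, 270.5). The pose is within about 1 mm, the grip is steady and the switch is on.

```bash
python3 -c "
from plant import ctrl
print(ctrl.sign_off())"
```

```text
the job is handed in; nothing more can be done
None
```

The job is handed in: I turned the lamp switch to on, then lifted the long cell by its frosted sides, and the arm is holding it upright and square in the light path midway between lens and screen, within about 1 mm of target by the last reading.

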